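# Screw down the terrine press

## Robot

A 6-joint arm with a two-finger parallel gripper is mounted at the origin on a cart in front of the work surface, level with it; the furniture and walls round the work are solid. World frame = base frame: x ahead of the robot, y to its left, z up, the work surface at z = 0. Lengths are in m, angles in rad, forces in N, time in s.
With the tool pointing down it reaches from about 0.425 to 0.925 m from the base axis. Payload 12.5 kg.
Tool frame: the origin (TCP) lies on the centre line of the jaws, within the pads' length; the fingertips stand 19 mm ahead of it and the grasp point (between the pads) is the TCP; z points along the fingers, y is the line along which they close (so a half turn about z gives the same grasp; the last joint's range is limited). The gripper opens to 85 mm and grips with 20 to 120 N. Pads are 22 mm wide; open, the fingers measure 114 mm over their backs; the gripper's body (76 mm by 85 mm) begins 54 mm behind the grasp point. The pads swing forward as they close: fully open they stand 13 mm farther back than shut.
Start: joints at [1.233, 0.491, 1.559, -0, 1.092, -0.106], TCP at [0.144, 0.608, 0.25] pointing down, gripper open.
Joint ranges: [-3.1, 3.1], [-0.84, 2.19], [0.05, 2.79], [-1.13, 4.28], [0.06, 2.93], [-2.69, 2.69]. Speed limits (rad/s): [2.22, 2.22, 2.79, 3.14, 3.14, 3.14].

## Interface

Orientations are given as a unit quaternion [w, x, y, z].
In Python, from rig import * gives the robot as it stands. The module is installed in compiled form; this text tells all that it offers.
- The arm moves only by the tool apply_moves, never from a script. Its argument "targets" is a list of rows, each a list of 6 numbers: the shift along the tool's x, y, z in mm, then the turn, a rotation vector about the tool's x, y, z in rad. A call has 1 to 12 rows; each row shifts and turns the commanded pose from where the row before left it, along the tool's axes as they then stand; what a row does not reach is not made up. A row lasts 1/10 s, in which the tool goes at most 50 mm and 8.59 degrees, less where a joint would pass 70% of its speed; a pose out of reach is approached as far as the arm can. A call is refused whole if a number of a shift passes 50 or a number of a turn 0.15, either way. A call with a gripper value outside its range is refused whole. "jaw" is the opening, from -1 (shut) to 1 (fully open), set as the call begins (left out, the last holds). The fingers move at their own pace and stop on an object; "grip_force" is the grip in N (left out, the last holds). Time passes only in rows, so rows that do not move let the fingers close. It gives the time, the measured TCP pose, the force, the opening and the grip force at its end, in the units of the state.
- get_state(): the state, without advancing time (a new reading comes with each control period).
- read_camera(name): name is "scene" or "side" or "wrist"; returns (picture, depth): 480x640x3 uint8, red, green, blue; 480x640 float32, m along the optical axis (not along the pixel's ray), 0 where there is no reading.
- camera_model(name): a dict with "fov_y" (degrees; the focal length in pixels is half the picture's height over the tangent of half this angle, whatever the lens; pixels are square), "cx", "cy" (the principal point, pixels), "view" (4x4, takes a point from world to camera coordinates). Camera axes: x right, y up, looking along -z (the intrinsics and any distortion apply to the point x, -y, -z); pixel columns grow to the right and rows downward; lengths in m; the calibration is good to about 2 mm. The wrist camera is an equidistant fisheye: a pixel r from the principal point sees the ray r / f radians off the axis. A picture is of the moment at which its call begins: read the wrist's pose just before it. camera_model takes no time and is no camera call; for the wrist camera it gives the pose at the moment of the call.
- finish_job(): hands the job in; it is judged then, once.
The state is a dict: "clock": time; "qpos": joint angles; "joint_vel": joint speeds; "effort": joint torques, N m; "position": TCP position; "ee_rot": TCP orientation; "wrist_force": force on the tool from outside, world axes, zero at the start; "ft_torque": the same for the moment, N m; "opening": finger opening in m; "grasp_force": force on a finger pad.
Only numpy, scipy, OpenCV 4.12 (cv2) and the standard library are available. Lean on these libraries where they do the work, as an engineer would, in place of code of your own. Each camera call takes 0.05 s, during which the arm holds its last target. There are 200 camera calls.

## Task

Screw the lid of the small terrine press fully down: push the wings of its loose wing nut round clockwise (seen from above) with a fingertip, stroke after stroke, until the nut comes to its stop and the lid is seated on the mould. Only push the wings, gently: do not pinch the nut, do not lift, tip or shove the press, and leave the things standing round it where they are. Finish with the hand clear of everything.

Things in the scene. Friction and masses are not known exactly. Their poses are not given: they have to be found in the camera images.
- press: terrine press, steel, loose on rubber feet, 3.3 kg; pushed with over about 10 N at the nut it may slide or tip. Origin: centre of its underside; x from its front to its back, y to its left, z up. Base 160 (x) by 190 (y) mm; two posts at y = +-78 mm carry a bridge bar 30 (x) by 180 (y) mm, top at z = 115 mm, post caps 18 mm across up to z = 121 mm. Starts turned up to 0.4 rad.
- wing_nut (a joint): turn of the captive wing nut, rad: grows clockwise seen from above (tightening); hard stop with the lid seated at 7.5, where the wings lie along the press's y. Starts between 0 and 3. The nut keeps its height; the threaded rod and lid go down 2 mm per rad. Friction about 0.04 N m (1.5 N at a wing); it stays where it is left.
- nut_axis (a point): on the nut's vertical axis (x = y = 0 of the press), fixed, z = 137 mm: middle of the wings' height. Steel nut on the bridge: washer 36 mm across, 2 mm thick; hub 28 mm across at its foot, 22 mm above, up to z = 140 mm; two upright flat wings opposite each other, 6 mm thick, reaching 38 mm from the axis, z = 125 to 149 mm. A 10 mm threaded rod stands up through it.
- wing_tip (a point): outer end of one of the two wings, 38 mm from the nut's axis at z = 137 mm, in the wing's middle plane; turns with the nut. The other wing is exactly opposite.
- rod_top (a point): top end of the threaded rod on the nut's axis; z = 159 mm when the joint is 0, 144 mm when the lid is seated.
- handle_bar (a point): middle of the carrying handle's grip bar (8 mm round, along y, 72 mm wide over all), fixed to the press at x = 34 mm, z = 164 mm. Its legs rise behind the nut at x = 50 mm and lean forward, so the bar hangs over the rear of the nut's circle: a finger from above can follow the circle at the front, left and right, but not through the back.
- salt_shaker: loose salt shaker, 44 mm across, 90 mm tall, beside the press on its left; origin at the centre of its underside. A bystander.
- spice_jar: loose spice jar with a screw cap, 45 mm across, 106 mm tall, beside the press on its right; origin at the centre of its underside. A bystander.
- mug: loose mug with a handle, 78 mm wide, 97 mm tall, standing farther to the right; origin at the centre of its underside. A bystander.
- pepper_mill: loose wooden pepper mill, 58 mm across, 170 mm tall, standing behind the press; origin at the centre of its underside. A bystander.
- jam_jar: loose jam jar, 71 mm across, 110 mm tall, standing behind the press; origin at the centre of its underside. A bystander.

How it is judged:
By the outcome, as a careful person would: the job done as asked, in the order asked, and still so for the second after the job is handed in, with the robot touching nothing.
It also fails if it takes over 61 s, if anything falls off the work surface, if the arm or the gripper's body presses on something with over 40 N, if the wrist force passes 120 N, or if a joint passes its speed limit or range.

## Working session

There is one attempt and no reset: what is moved stays moved. The work goes in short steps, Python scripts to look and compute and a tool call to move; the robot and the scene stay as the last step left them, time stands still between calls to the robot, and variables do not carry over. Pictures are saved under pics/ and viewed, at most 10 in all, crops included, and the job is handed in when it is done.

Besides the shell and the picture viewer there is one more tool, called as name(argument=value, ...) on one line, values as JSON. apply_moves: Moves the arm, as the interface text tells. Its arguments: {"type":"object","properties":{"targets":{"type":"array","items":{"type":"array","items":{"type":"number"}}},"jaw":{"type":"number"},"grip_force":{"type":"number"}},"required":["targets"]}

```bash
mkdir -p pics; cat > h.py <<'E'
from rig import *
import numpy as np, cv2
def snap(name,fn):
    m=camera_model(name); p,d=read_camera(name)
    cv2.imwrite('pics/'+fn+'.png',p[:,:,::-1]); np.savez('pics/'+fn+'.npz',d=d,p=p,V=m['view'],i=[m['fov_y'],m['cx'],m['cy']])
def cloud(fn,fish=False):
    z=np.load('pics/'+fn+'.npz'); d=z['d']; fov,cx,cy=z['i']; f=240/np.tan(np.radians(fov/2))
    v,u=np.mgrid[0:480,0:640]; x=(u-cx)/f; y=(v-cy)/f
    if fish:
        r=np.hypot(x,y)+1e-9; t=np.tan(np.minimum(r,1.5))/r; x=x*t; y=y*t
    P=np.stack([x*d,-y*d,-d,np.ones_like(d)],-1)@np.linalg.inv(z['V']).T
    P=P[...,:3]; P[d==0]=np.nan; return P,z['p']
E
python3 - <<'E'
from h import *
s=get_state(); print(s)
snap('scene','s0'); snap('side','d0')
for n in('scene','side','wrist'): print(camera_model(n))
a=cv2.imread('pics/s0.png');b=cv2.imread('pics/d0.png')
E
```

```text
{'clock': 0.0, 'qpos': array([ 1.23341869e+00,  4.91537883e-01,  1.55945285e+00,  5.65009436e-06,
        1.09169600e+00, -1.05615439e-01]), 'joint_vel': array([ 7.35839092e-04, -3.31929343e-04,  3.49006702e-05, -2.84101521e-04,
       -7.55149955e-04,  1.59316821e-04]), 'effort': array([-5.83934343e-04, -6.18470335e+01, -2.61581308e+01, -1.21081721e-04,
        4.20787212e-03,  3.60313618e-05]), 'position': array([0.14347561, 0.60809717, 0.24974002]), 'ee_rot': array([-1.22624481e-04,  1.15623199e-01,  9.93292996e-01, -5.33126482e-04]), 'wrist_force': array([ 0.53628019,  0.15501292, -1.17018209]), 'ft_torque': array([0.01822946, 0.00084325, 0.036179  ]), 'grasp_force': 0.0, 'opening': 0.08545946193903439}
{'fov_y': 54.42537464549843, 'cx': 316.27228303441996, 'cy': 233.61622152359695, 'view': array([[ 0.71578154, -0.69808629,  0.01822965, -0.50388367],
       [ 0.39288109,  0.42414695,  0.81593126, -0.28616829],
       [-0.57732248, -0.57686644,  0.57786146, -0.74344689],
       [ 0.        ,  0.        ,  0.        ,  1.        ]])}
{'fov_y': 44.926378347670436, 'cx': 328.1510680101982, 'cy': 234.88905360625938, 'view': array([[ 0.94837937, -0.31688208,  0.01274067, -0.608597  ],
       [ 0.12096931,  0.39859473,  0.90911422, -0.15831758],
       [-0.29316037, -0.86064394,  0.41635203, -1.08207519],
       [ 0.        ,  0.        ,  0.        ,  1.        ]])}
{'fov_y': 65.70646984690485, 'cx': 319.89093225943924, 'cy': 244.77149368929375, 'view': array([[ 0.22937646,  0.97333713, -0.00113114, -0.62411058],
       [-0.936534  ,  0.22038659, -0.2726423 ,  0.03525691],
       [-0.26512359,  0.06359707,  0.9621148 , -0.378311  ],
       [ 0.        ,  0.        ,  0.        ,  1.        ]])}
```

View pics/s0.png

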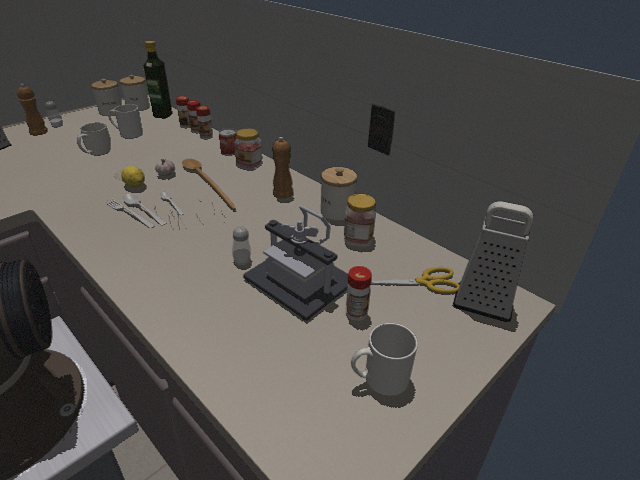

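View pics/d0.png

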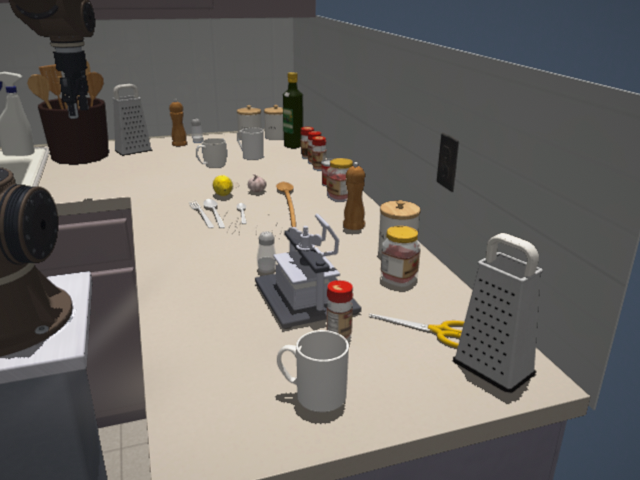

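The press sits at about (298,270) in the scene view, with its nut near (300,237). The handle is at its back right (315,222), the shaker at (241,245), the spice jar at (359,293), the mug at (388,360) and the mill and jam jar behind. Next I'll get the geometry from depth.

```bash
python3 - <<'E'
from h import *
for fn,uv in(('s0',[(300,237),(300,225),(241,240),(359,285),(388,350),(282,165),(360,220)]),('d0',[(307,238),(306,228)])):
    P,p=cloud(fn)
    for u,v in uv: print(fn,u,v,P[v,u].round(3))
    n=P[237,300] if fn=='s0' else n
    m=(np.hypot(P[...,0]-n[0],P[...,1]-n[1])<.13)&(P[...,2]>.108)&(P[...,2]<.119)
    u0,v0=(300,250) if fn=='s0' else (310,255)
    vv,uu=np.mgrid[0:480,0:640]; m&=(abs(uu-u0)<45)&(abs(vv-v0)<45)
    q=P[m]; print(len(q)); c,(w,h),a=cv2.minAreaRect(q[:,:2].astype(np.float32)); print('rect',c,w,h,a, q[:,2].mean())
    m2=(P[...,2]>.003)&(P[...,2]<.025)&(np.hypot(P[...,0]-n[0],P[...,1]-n[1])<.15)&(p.max(-1)<90)
    q=P[m2]; print('base',len(q),cv2.minAreaRect(q[:,:2].astype(np.float32)), np.percentile(q[:,2],[5,50,95]))
E
```

```text
s0 300 237 [ 0.557 -0.101  0.127]
s0 300 225 [ 0.563 -0.094  0.15 ]
s0 241 240 [0.51  0.039 0.068]
s0 359 285 [ 0.563 -0.256  0.096]
s0 388 350 [ 0.531 -0.359  0.029]
s0 282 165 [0.775 0.207 0.096]
s0 360 220 [ 0.752 -0.093  0.076]
756
rect (0.5815051198005676, -0.09201046079397202) 0.07002869248390198 0.17910297214984894 3.611372470855713 0.11378061265646294
base 2439 ((0.529761552810669, -0.10796213150024414), (0.16416685283184052, 0.26988428831100464), 36.218353271484375) [0.00832203 0.01539604 0.02115426]
d0 307 238 [ 0.564 -0.099  0.136]
d0 306 228 [ 0.563 -0.096  0.156]
587
rect (0.5836828947067261, -0.11566419899463654) 0.07015301287174225 0.22558362782001495 3.5941925048828125 0.11409607577583564
base 1274 ((0.5612064599990845, -0.10193689167499542), (0.15632516145706177, 0.27984949946403503), 3.9663779735565186) [0.00762134 0.01609836 0.02016303]
```

apply_moves(targets=[[0,0,-40,0,0,0],[-31,-32,-4,0,0,0],[-31,-32,-4,0,0,0],[-31,-32,-4,0,0,0],[-31,-32,-4,0,0,0],[-31,-32,-4,0,0,0],[-31,-32,-4,0,0,0],[-31,-32,-4,0,0,0],[-31,-32,-4,0,0,0],[-31,-32,0,0,0,0],[-31,-32,0,0,0,0],[-31,-32,0,0,0,0]], jaw=-1)

```text
clock: 1.3
position: [0.395, 0.1857, 0.3223]
ee_rot: [0.0, 0.116, 0.993, 0.0]
wrist_force: [1.1, -0.2, 0.5]
opening: 0.0001
grasp_force: 0.0
```

apply_moves(targets=[[-31,-32,0,0,0,0],[-31,-32,0,0,0,0],[-31,-32,0,0,0,0],[-31,-32,0,0,0,0],[-31,-32,0,0,0,0],[-31,-32,0,0,0,0],[-31,-32,0,0,0,0],[0,0,0,0,0,0],[0,0,0,0,0,0],[0,0,0,0,0,0]])

```text
clock: 2.3
position: [0.5538, -0.0798, 0.3221]
ee_rot: [-0.0, 0.115, 0.993, 0.0]
wrist_force: [-0.7, 0.1, -0.2]
opening: 0.0001
grasp_force: 0.0
```

```bash
python3 - <<'E'
from h import *
s=get_state(); print({k:s[k] for k in('clock','position','ee_rot','opening','wrist_force')})
snap('wrist','w0')
P,p=cloud('w0',True)
# reprojected top view at heights
img=np.zeros((480,640,3),np.uint8)
c=P.reshape(-1,3);ok=np.isfinite(c).all(1)
print(np.nanmin(P[...,:2],axis=(0,1)))
E
```

```text
{'clock': 2.3, 'position': array([ 0.55380353, -0.07976063,  0.32213642]), 'ee_rot': array([-3.15226602e-04,  1.15427021e-01,  9.93315899e-01,  1.68778489e-04]), 'opening': 0.00010260777904765347, 'wrist_force': array([-0.73420599,  0.13559155, -0.19050927])}
[-0.74323371 -2.04192684]
```

View pics/w0.png

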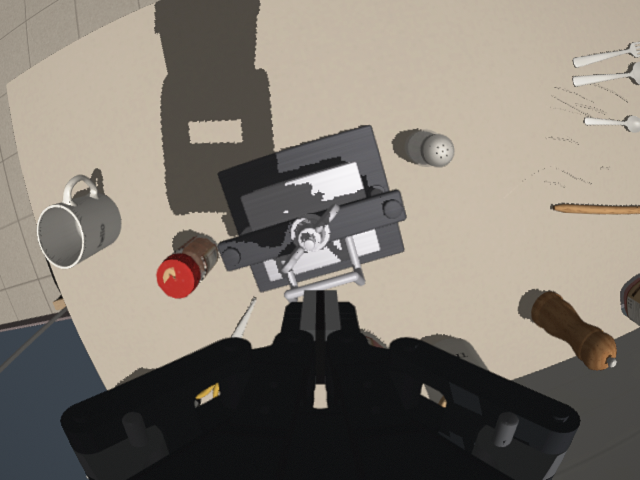

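The wrist view shows the post caps at (231,255) and (392,208), the nut at (309,234), the wings running roughly from (335,210) to (287,268), and the handle bar at (325,285). I'll measure these next.

```bash
cat >> h.py <<'E'
def ray(fn,u,v,z,fish=True):
    Z=np.load('pics/'+fn+'.npz'); fov,cx,cy=Z['i']; f=240/np.tan(np.radians(fov/2)); x=(u-cx)/f;y=(v-cy)/f
    if fish:
        r=np.hypot(x,y)+1e-9; x*=np.tan(r)/r; y*=np.tan(r)/r
    M=np.linalg.inv(Z['V']); d=M[:3,:3]@[x,-y,-1]; o=M[:3,3]; return o+d*(z-o[2])/d[2]
E
python3 - <<'E'
from h import *
a=ray('w0',231,255,.121);b=ray('w0',392,208,.121);d=b-a
print(a,b,'mid',(a+b)/2,'len',np.hypot(*d[:2]),'yaw',np.arctan2(-d[0],d[1]))
print('bar',ray('w0',325,285,.164),'rod',ray('w0',309,228,.155))
P,p=cloud('w0',True)
for u,v in((231,255),(392,208),(309,230),(335,210),(325,285)): print(P[v,u])
c=p[185:295,215:425]
cv2.imwrite('pics/w0c.png',cv2.resize(c,None,fx=3.8,fy=3.8,interpolation=cv2.INTER_CUBIC)[:,:,::-1])
mid=(a+b)/2
m=(np.hypot(P[...,0]-mid[0],P[...,1]-mid[1])<.045)&(P[...,2]>.143)&(P[...,2]<.153)
v,u=np.nonzero(m); print(len(u)); q=P[m][:,:2]-mid[:2]
np.set_printoptions(suppress=True)
print((q[::max(1,len(q)//40)]*1000).round(0).tolist())
E
```

```text
[ 0.56614293 -0.16819305  0.121     ] [ 0.55694066 -0.01455578  0.121     ] mid [ 0.5615418  -0.09137441  0.121     ] len 0.15391261377429913 yaw 0.059824615188644854
bar [ 0.59774083 -0.08624657  0.164     ] rod [ 0.55050288 -0.08838475  0.155     ]
[ 0.56647794 -0.16862841  0.11964083]
[ 0.55697034 -0.01453489  0.1208639 ]
[ 0.55552809 -0.09004373  0.13992816]
[ 0.54267531 -0.06486463  0.14585292]
[ 0.59691937 -0.08608509  0.16607176]
456
[[-22.0, 26.0], [-21.0, 24.0], [-19.0, 27.0], [-18.0, 29.0], [-19.0, 21.0], [-18.0, 21.0], [-17.0, 22.0], [-16.0, 22.0], [-15.0, 21.0], [-14.0, 21.0], [-13.0, 21.0], [-13.0, 22.0], [-12.0, 21.0], [-11.0, 15.0], [-10.0, 17.0], [-9.0, 10.0], [-8.0, 11.0], [-7.0, 13.0], [-6.0, 8.0], [-5.0, 11.0], [-4.0, -1.0], [-3.0, 2.0], [-2.0, 4.0], [-1.0, 2.0], [1.0, -5.0], [8.0, -9.0], [10.0, -11.0], [11.0, -10.0], [12.0, -15.0], [13.0, -12.0], [13.0, -18.0], [14.0, -17.0], [16.0, -16.0], [15.0, -23.0], [16.0, -22.0], [17.0, -22.0], [18.0, -23.0], [18.0, -22.0], [20.0, -20.0], [21.0, -29.0], [22.0, -28.0], [23.0, -25.0]]
```

View pics/w0c.png

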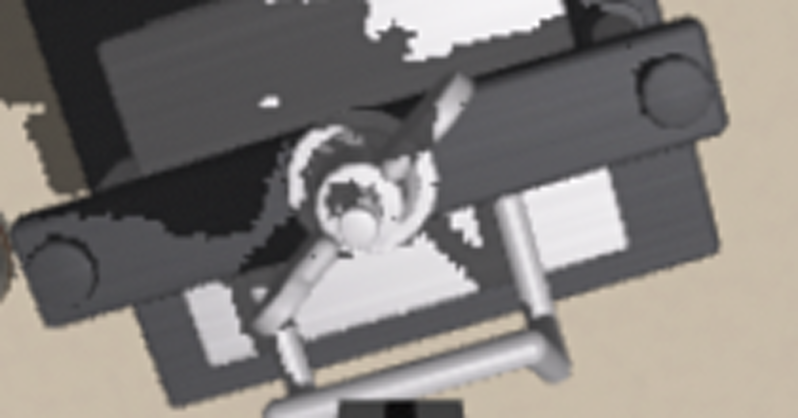

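The wings run along about 126°/-54° in the press frame, so the joint is at about 0.6 rad. About 6.9 rad remain: a short stroke on the front-left wing, then a half turn, then about 150°. I'll align the tool with the press, then plan.

apply_moves(targets=[[0,0,20,0,0,-0.145],[0,0,30,0,0,-0.145],[0,0,0,0,0,0]])

```text
clock: 2.65
position: [0.5528, -0.0791, 0.2698]
ee_rot: [-0.002, -0.031, 1.0, 0.001]
wrist_force: [-0.2, -0.3, 0.3]
opening: -0.0
grasp_force: 0.0
```

```bash
cat >> h.py <<'E'
from scipy.spatial.transform import Rotation as Ro
C=np.array([.5615,-.0914]); YAW=.06
def centre(th,extra=0.,rc=27):   # th deg, press frame -> finger centre, mm, press frame
    t=np.radians(th); w=np.array([np.cos(t),np.sin(t)]); n=np.array([-w[1],w[0]])
    d=3+11*abs(n[0])+8*abs(n[1])+extra
    k=-np.array([11,8])*np.tanh(n/.25)
    return (rc-.7*k@w)*w+d*n
def plan(pts,zs,step=6):  # pts press mm; zs TCP z mm
    s=get_state(); q=s['ee_rot']; R=Ro.from_quat([q[1],q[2],q[3],q[0]]).as_matrix()
    c,si=np.cos(YAW),np.sin(YAW)
    cur=s['position']*1000; out=[]
    for p,z in zip(pts,zs):
        W=np.array([C[0]*1000+c*p[0]-si*p[1],C[1]*1000+si*p[0]+c*p[1],z])
        while 1:
            e=W-cur; L=np.linalg.norm(e); last=L<=step*1.3
            d=np.round(R.T@(e if last else e*step/L)); 
            if np.any(d): out.append([int(x) for x in d]+[0,0,0])
            cur=cur+R@d
            if last: break
    return out
def press(): 
    d=(get_state()['position'][:2]-C)*1000; c,s=np.cos(YAW),np.sin(YAW); return np.array([c*d[0]+s*d[1],-s*d[0]+c*d[1],get_state()['position'][2]*1000])
E
python3 - <<'E'
from h import *
s=get_state();print(s['position'],s['ee_rot'])
q=s['ee_rot']; print(Ro.from_quat([q[1],q[2],q[3],q[0]]).as_matrix().round(3))
print('rod',ray('w0',309,245,.158))
p0=centre(126,12); print(p0)
a=plan([p0],[260],40); print(a)
for th in range(126,55,-6): print(th,centre(th).round(1))
for th in range(240,55,-12): print(th,centre(th).round(1))
E
```

```text
[ 0.55281378 -0.07914878  0.26981338] [-2.42102987e-03 -3.08607623e-02  9.99520439e-01  8.02869575e-04]
[[-0.998 -0.062 -0.005]
 [-0.062  0.998  0.001]
 [ 0.005  0.002 -1.   ]]
rod [ 0.56346895 -0.09145111  0.158     ]
[-39.04628575   5.08287639]
[[31, -8, 10, 0, 0, 0]]
126 [-29.3  12.1]
120 [-27.4  14.4]
114 [-25.2  16.6]
108 [-22.8  18.7]
102 [-20.3  21.1]
96 [-17.4  23.9]
90 [-14.  27.]
84 [-11.7  29.8]
78 [-9.  31.7]
72 [-6.2 32.6]
66 [-3.3 32.8]
60 [-0.4 32.4]
240 [  0.4 -32.4]
228 [ -5.1 -30.4]
216 [-10.2 -27.1]
204 [-14.8 -22.8]
192 [-19.8 -17.6]
180 [-27. -11.]
168 [-33.   -6.4]
156 [-34.5  -0.8]
144 [-33.5   4.6]
132 [-31.    9.8]
120 [-27.4  14.4]
108 [-22.8  18.7]
96 [-17.4  23.9]
84 [-11.7  29.8]
72 [-6.2 32.6]
60 [-0.4 32.4]
```

```bash
sed -i 's/(rc-.7\*k@w)/(rc-.4*k@w)/; s/rc=27/rc=28/' h.py; python3 - <<'E'
from h import *
p0=centre(126,12)
a=plan([p0,p0],[215,150],30); print(a)
E
```

```text
[[15, -3, 26, 0, 0, 0], [16, -4, 29, 0, 0, 0], [0, 0, 30, 0, 0, 0], [0, 0, 35, 0, 0, 0]]
```

apply_moves(targets=[[15,-3,26,0,0,0],[16,-4,29,0,0,0],[0,0,20,0,0,0],[0,0,20,0,0,0],[0,0,15,0,0,0],[0,0,10,0,0,0],[0,0,0,0,0,0]])

```text
clock: 3.35
position: [0.5238, -0.0889, 0.1522]
ee_rot: [-0.0, -0.028, 1.0, 0.0]
wrist_force: [0.1, 1.3, 0.7]
opening: -0.0001
grasp_force: 0.0
```

```bash
python3 - <<'E'
from h import *
print(press()); snap('wrist','w1')
p=np.load('pics/w1.npz')['p'][150:480,140:500]; cv2.imwrite('pics/w1c.png',cv2.resize(p,None,fx=1.8,fy=1.8)[:,:,::-1])
pts=[centre(t) for t in range(132,57,-6)]; a=plan(pts,[150]*len(pts),6); print(len(a),a)
E
```

```text
[-37.52434207   4.80870941 152.21865205]
14 [[-4, 4, 2, 0, 0, 0], [-2, 2, 1, 0, 0, 0], [-1, 2, 0, 0, 0, 0], [-2, 3, 0, 0, 0, 0], [-2, 2, 0, 0, 0, 0], [-3, 3, 0, 0, 0, 0], [-3, 2, 0, 0, 0, 0], [-3, 3, 0, 0, 0, 0], [-3, 2, 0, 0, 0, 0], [-2, 3, 0, 0, 0, 0], [-3, 1, 0, 0, 0, 0], [-3, 1, 0, 0, 0, 0], [-3, 1, 0, 0, 0, 0], [-3, -1, 0, 0, 0, 0]]
```

View pics/w1c.png

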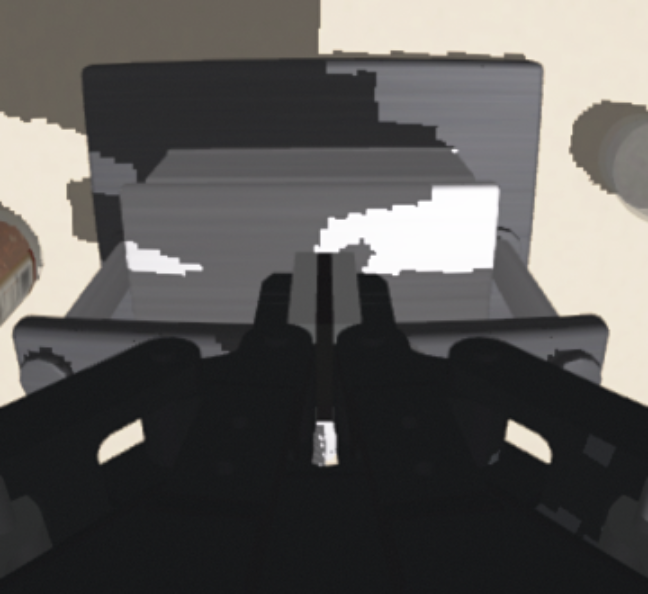

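The finger stands in front of the nut (slot at crop (323,270)) and the bridge runs level, so the tool is aligned. Now stroke 1.

apply_moves(targets=[[-4,4,2,0,0,0],[-2,2,0,0,0,0],[-1,2,0,0,0,0],[-2,3,0,0,0,0],[-2,2,0,0,0,0],[-3,3,0,0,0,0],[-3,2,0,0,0,0]])

```text
clock: 4.1
position: [0.5399, -0.0701, 0.1503]
ee_rot: [-0.0, -0.029, 1.0, 0.0]
wrist_force: [-0.7, -0.9, -0.3]
opening: -0.0
grasp_force: 0.7
```

apply_moves(targets=[[-3,3,0,0,0,0],[-3,2,0,0,0,0],[-2,3,0,0,0,0],[-3,1,0,0,0,0],[-3,1,0,0,0,0],[-3,1,0,0,0,0],[-3,-1,0,0,0,0]])

```text
clock: 4.8
position: [0.5593, -0.0589, 0.1503]
ee_rot: [-0.0, -0.029, 1.0, 0.0]
wrist_force: [-1.3, 1.2, -0.7]
opening: 0.0002
grasp_force: 0.9
```

```bash
python3 - <<'E'
from h import *
s=get_state();print(press(),s['wrist_force'])
p0=centre(240,10);print(p0)
x,y,_=press()
a=plan([(x-6,y+1),(x-6,y+1),p0],[150,210,215],25); print(a)
E
```

```text
[ -0.28346569  32.57283236 150.25575106] [-1.28018761  1.16618607 -0.68969932]
[  8.7344827  -37.92399106]
[[6, 1, 0, 0, 0, 0], [0, 0, -25, 0, 0, 0], [0, 0, -25, 0, 0, 0], [0, 0, -10, 0, 0, 0], [-5, -24, -2, 0, 0, 0], [-5, -24, -1, 0, 0, 0], [-5, -23, -2, 0, 0, 0]]
```

apply_moves(targets=[[6,1,0,0,0,0],[0,0,-25,0,0,0],[0,0,-25,0,0,0],[0,0,-25,0,0,0],[-5,-24,-15,0,0,0],[-5,-24,0,0,0,0],[-5,-23,0,0,0,0],[0,0,0,0,0,0]])

```text
clock: 5.6
position: [0.5724, -0.1306, 0.2403]
ee_rot: [0.0, -0.028, 1.0, -0.0]
wrist_force: [-0.4, 0.6, 0.4]
opening: 0.0002
grasp_force: 0.0
```

```bash
cat >> h.py <<'E'
def wings(fn,fish=True,zr=(.142,.152)):
    P,p=cloud(fn,fish); q=P[(np.hypot(P[...,0]-C[0],P[...,1]-C[1])<.042)&(P[...,2]>zr[0])&(P[...,2]<zr[1])][:,:2]
    q=(q-C)*1000; c,s=np.cos(YAW),np.sin(YAW); q=q@np.array([[c,-s],[s,c]]); r=np.hypot(*q.T); q=q[r>13]
    a=np.degrees(np.arctan2(q[:,1],q[:,0])); h=np.histogram(a%360,36,(0,360))[0]
    print(fn,len(q),{int(i*10+5):int(n) for i,n in enumerate(h) if n})
E
python3 - <<'E'
from h import *
print(press()); snap('wrist','w2'); snap('scene','s2'); snap('side','d2')
wings('w0');wings('w2');wings('s2',False);wings('d2',False)
a=cv2.imread('pics/w2.png')[200:480,100:500]; b=cv2.imread('pics/s2.png')[190:300,230:370]
b=cv2.resize(b,(400,314)); cv2.imwrite('pics/c2.png',np.vstack([a,b]))
E
```

```text
[  8.53647192 -39.82331786 240.25173053]
w0 394 {105: 4, 115: 57, 125: 135, 135: 3, 295: 9, 305: 146, 315: 39, 325: 1}
w2 716 {45: 2, 55: 107, 65: 216, 245: 254, 255: 131, 265: 6}
s2 50 {55: 7, 65: 15, 75: 1, 245: 20, 255: 7}
d2 34 {55: 7, 65: 3, 245: 13, 255: 10, 265: 1}
```

View pics/c2.png

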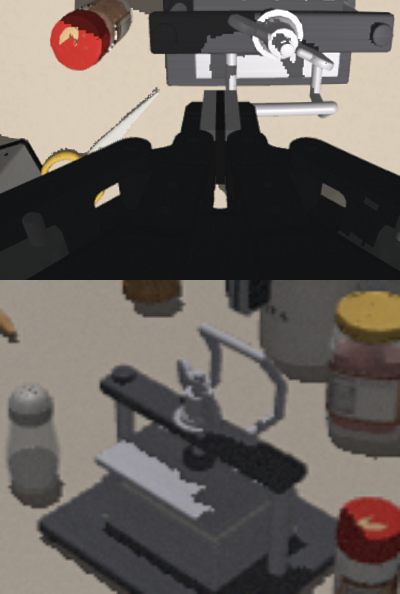

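The wings now lie at about 62°/245°, as planned. In the top crop the wing runs from (240,25) to (330,65). Now I'll descend behind the right wing for stroke 2.

```bash
python3 - <<'E'
from h import *
import h
pts=[centre(t) for t in range(240,55,-8)]
s0=get_state
def gs():
    s=dict(s0()); p=s['position'].copy(); p[2]=.150; s['position']=p; return s
h.get_state=gs
a=plan(pts,[150]*len(pts),6); print(len(a),a)
E
```

```text
25 [[5, 3, 0, 0, 0, 0], [3, 1, 0, 0, 0, 0], [4, 1, 0, 0, 0, 0], [4, 2, 0, 0, 0, 0], [4, 2, 0, 0, 0, 0], [4, 3, 0, 0, 0, 0], [3, 3, 0, 0, 0, 0], [3, 4, 0, 0, 0, 0], [4, 5, 0, 0, 0, 0], [4, 3, 0, 0, 0, 0], [2, 4, 0, 0, 0, 0], [2, 3, 0, 0, 0, 0], [0, 4, 0, 0, 0, 0], [-1, 4, 0, 0, 0, 0], [-1, 3, 0, 0, 0, 0], [-1, 4, 0, 0, 0, 0], [-3, 4, 0, 0, 0, 0], [-3, 3, 0, 0, 0, 0], [-3, 3, 0, 0, 0, 0], [-4, 4, 0, 0, 0, 0], [-5, 3, 0, 0, 0, 0], [-3, 3, 0, 0, 0, 0], [-4, 1, 0, 0, 0, 0], [-4, 0, 0, 0, 0, 0], [-4, 0, 0, 0, 0, 0]]
```

apply_moves(targets=[[0,0,25,0,0,0],[0,0,25,0,0,0],[0,0,15,0,0,0],[0,0,15,0,0,0],[0,0,10,0,0,0],[0,0,0,0,0,0]])

```text
clock: 6.35
position: [0.5716, -0.1277, 0.1492]
ee_rot: [-0.001, -0.029, 1.0, 0.0]
wrist_force: [0.0, -1.3, 0.1]
opening: -0.0001
grasp_force: 0.0
```

apply_moves(targets=[[5,0,0,0,0,0],[3,1,0,0,0,0],[4,1,0,0,0,0],[4,2,0,0,0,0],[4,2,0,0,0,0],[4,3,0,0,0,0],[3,3,0,0,0,0],[3,4,0,0,0,0]])

```text
clock: 7.15
position: [0.541, -0.1141, 0.1503]
ee_rot: [0.0, -0.029, 1.0, -0.0]
wrist_force: [1.7, -0.6, 0.4]
opening: 0.0
grasp_force: 0.7
```

apply_moves(targets=[[4,5,0,0,0,0],[4,3,0,0,0,0],[2,4,0,0,0,0],[2,3,0,0,0,0],[0,4,0,0,0,0],[-1,4,0,0,0,0],[-1,3,0,0,0,0],[-1,4,0,0,0,0]])

```text
clock: 7.95
position: [0.5306, -0.0846, 0.1502]
ee_rot: [-0.0, -0.029, 1.0, 0.0]
wrist_force: [0.0, -0.6, 0.5]
opening: -0.0002
grasp_force: 0.6
```

```bash
python3 - <<'E'
from h import *
s=get_state();print(press(),s['wrist_force'])
for n in('scene','side'):
    snap(n,n[:2]+'3'); wings(n[:2]+'3',False)
pts=[centre(t) for t in range(120,55,-6)]
a=plan(pts,[150]*len(pts),6); print(len(a),a)
E
```

```text
[-30.41794287   8.65140227 150.21617569] [ 0.00838248 -0.63466602  0.50501352]
sc3 90 {125: 1, 145: 2, 165: 2, 175: 14, 185: 26, 195: 5, 305: 9, 315: 27, 325: 3, 335: 1}
si3 118 {125: 3, 135: 5, 145: 3, 175: 22, 185: 28, 195: 10, 295: 1, 305: 19, 315: 25, 325: 2}
11 [[-2, 7, 0, 0, 0, 0], [-3, 2, 0, 0, 0, 0], [-2, 3, 0, 0, 0, 0], [-3, 2, 0, 0, 0, 0], [-3, 3, 0, 0, 0, 0], [-3, 2, 0, 0, 0, 0], [-3, 2, 0, 0, 0, 0], [-2, 2, 0, 0, 0, 0], [-3, 1, 0, 0, 0, 0], [-3, 0, 0, 0, 0, 0], [-3, 0, 0, 0, 0, 0]]
```

apply_moves(targets=[[-1,4,0,0,0,0],[-1,3,0,0,0,0],[-3,2,0,0,0,0],[-2,3,0,0,0,0],[-3,2,0,0,0,0],[-3,3,0,0,0,0],[-3,2,0,0,0,0],[-3,2,0,0,0,0],[-2,2,0,0,0,0],[-3,1,0,0,0,0],[-3,0,0,0,0,0],[-3,0,0,0,0,0]])

```text
clock: 9.25
position: [0.5593, -0.0591, 0.1503]
ee_rot: [-0.0, -0.029, 1.0, 0.0]
wrist_force: [-1.3, -0.4, -0.5]
opening: -0.0002
grasp_force: 0.8
```

apply_moves(targets=[[6,1,0,0,0,0],[0,0,-25,0,0,0],[0,0,-25,0,0,0],[0,0,-25,0,0,0],[-5,-24,-15,0,0,0],[-5,-24,0,0,0,0],[-5,-23,0,0,0,0],[0,0,0,0,0,0]])

```text
clock: 10.05
position: [0.5724, -0.1306, 0.2403]
ee_rot: [0.001, -0.028, 1.0, -0.0]
wrist_force: [0.7, -0.0, 0.2]
opening: -0.0003
grasp_force: 0.0
```

```bash
python3 - <<'E'
from h import *
print(press(), centre(240,10)); snap('wrist','w4'); snap('scene','s4'); snap('side','d4')
wings('w4');wings('s4',False);wings('d4',False)
# press motion: rays/caps by depth
for f in('w2','w4'):
    P,p=cloud(f,True); m=(P[...,2]>.1105)&(P[...,2]<.1165)&(np.hypot(P[...,0]-C[0],P[...,1]-C[1])<.11)
    print(f,m.sum(),cv2.minAreaRect(P[m][:,:2].astype(np.float32)*1000))
for f,g in(('s2','s4'),('d2','d4')):
    P=cloud(f)[0];Q=cloud(g)[0]
    m=(P[...,2]>.165)&(np.hypot(P[...,0]-C[0]-.035,P[...,1]-C[1])<.05)&(P[...,2]<.169)
    print(m.sum(),np.nanmean(P[m],0)); m=(Q[...,2]>.165)&(np.hypot(Q[...,0]-C[0]-.035,Q[...,1]-C[1])<.05)&(Q[...,2]<.169); print(np.nanmean(Q[m],0))
E
```

```text
[  8.55965684 -39.76558246 240.30867013] [  8.7344827  -37.92399106]
w4 716 {45: 3, 55: 105, 65: 215, 245: 259, 255: 126, 265: 8}
s4 54 {45: 1, 55: 9, 65: 15, 75: 1, 245: 21, 255: 7}
d4 41 {55: 9, 65: 8, 245: 14, 255: 9, 265: 1}
w2 7381 ((580.2825317382812, -91.32478332519531), (68.05574035644531, 179.31748962402344), 2.3161823749542236)
w4 7407 ((579.5328369140625, -91.42218780517578), (68.14801788330078, 179.11520385742188), 1.735059142112732)
68 [ 0.59666452 -0.09190383  0.16669441]
[ 0.59671952 -0.09067868  0.16678124]
52 [ 0.59597957 -0.09284276  0.16713706]
[ 0.59595985 -0.0916973   0.16740603]
```

Stroke 2 gave exactly a half turn and the press has not moved. Now the last stroke, repeating the proven path and slowing near the stop.

apply_moves(targets=[[0,0,25,0,0,0],[0,0,25,0,0,0],[0,0,15,0,0,0],[0,0,15,0,0,0],[0,0,10,0,0,0],[0,0,0,0,0,0]])

```text
clock: 10.8
position: [0.5716, -0.1277, 0.1493]
ee_rot: [-0.001, -0.029, 1.0, 0.0]
wrist_force: [0.0, 0.5, -0.4]
opening: 0.0002
grasp_force: 0.0
```

apply_moves(targets=[[5,0,0,0,0,0],[3,1,0,0,0,0],[4,1,0,0,0,0],[4,2,0,0,0,0],[4,2,0,0,0,0],[4,3,0,0,0,0],[3,3,0,0,0,0],[3,4,0,0,0,0]])

```text
clock: 11.6
position: [0.541, -0.1141, 0.1503]
ee_rot: [0.0, -0.029, 1.0, -0.0]
wrist_force: [2.7, -1.7, 0.2]
opening: -0.0003
grasp_force: 0.7
```

apply_moves(targets=[[4,5,0,0,0,0],[4,3,0,0,0,0],[2,4,0,0,0,0],[2,3,0,0,0,0],[0,4,0,0,0,0],[-1,4,0,0,0,0],[-1,3,0,0,0,0],[-1,4,0,0,0,0],[-1,4,0,0,0,0],[-1,3,0,0,0,0],[-3,2,0,0,0,0]])

```text
clock: 12.7
position: [0.5347, -0.0751, 0.1502]
ee_rot: [-0.0, -0.029, 1.0, 0.0]
wrist_force: [-2.5, -0.1, -0.8]
opening: 0.0001
grasp_force: 0.9
```

```bash
python3 - <<'E'
from h import *
s=get_state();print(press(),s['wrist_force'],[ (t,centre(t).round(1)) for t in (114,108,102,96,90)])
pts=[centre(t) for t in range(108,89,-3)]
print(plan(pts,[150]*len(pts),3))
E
```

```text
[-25.76060951  17.89095991 150.19032748] [-2.46359505 -0.1321991  -0.8191611 ] [(114, array([-25.9,  18.1])), (108, array([-23.4,  20.6])), (102, array([-20.7,  23. ])), (96, array([-17.5,  25.5])), (90, array([-14.,  28.]))]
[[-2, 3, 0, 0, 0, 0], [-2, 1, 0, 0, 0, 0], [-1, 1, 0, 0, 0, 0], [-2, 1, 0, 0, 0, 0], [-1, 2, 0, 0, 0, 0], [-2, 1, 0, 0, 0, 0], [-2, 1, 0, 0, 0, 0]]
```

apply_moves(targets=[[-2,2,0,0,0,0],[-2,2,0,0,0,0],[-1,1,0,0,0,0],[-2,1,0,0,0,0],[-1,2,0,0,0,0],[0,0,0,0,0,0]])

```text
clock: 13.3
position: [0.5427, -0.0669, 0.1503]
ee_rot: [0.0, -0.029, 1.0, 0.0]
wrist_force: [-0.4, -0.1, -0.2]
opening: -0.0001
grasp_force: 0.0
```

apply_moves(targets=[[-1,1,0,0,0,0],[0,0,0,0,0,0]])

```text
clock: 13.5
position: [0.5435, -0.066, 0.1503]
ee_rot: [0.0, -0.029, 1.0, 0.0]
wrist_force: [0.1, -0.4, 0.1]
opening: -0.0003
grasp_force: 0.2
```

apply_moves(targets=[[-1,0,0,0,0,0],[0,0,0,0,0,0]])

```text
clock: 13.7
position: [0.5444, -0.0659, 0.1503]
ee_rot: [-0.0, -0.029, 1.0, 0.0]
wrist_force: [-0.3, 0.2, 0.1]
opening: -0.0
grasp_force: 0.3
```

```bash
python3 - <<'E'
from h import *
print(press()); f=[]
snap('scene','s5'); snap('side','d5')
wings('s5',False);wings('d5',False)
for i in range(6): f.append(get_state()['wrist_force']); read_camera('side')
print(np.mean(f,0),np.std(f,0))
E
```

```text
[-15.51386113  26.45544084 150.26344698]
s5 101 {85: 3, 95: 7, 125: 8, 135: 30, 145: 16, 155: 2, 265: 2, 275: 24, 285: 8, 295: 1}
d5 113 {75: 1, 85: 5, 95: 10, 105: 7, 115: 1, 125: 7, 135: 22, 145: 21, 155: 4, 265: 2, 275: 20, 285: 13}
[-0.42380747  0.40105526 -0.02847513] [0.40318858 0.37313515 0.35908481]
```

apply_moves(targets=[[-1,0,0,0,0,0],[0,0,0,0,0,0]])

```text
clock: 14.3
position: [0.5455, -0.0659, 0.1503]
ee_rot: [-0.0, -0.029, 1.0, 0.0]
wrist_force: [-0.4, 0.5, 0.7]
opening: -0.0003
grasp_force: 0.4
```

apply_moves(targets=[[-1,0,0,0,0,0],[0,0,0,0,0,0]])

```text
clock: 14.5
position: [0.5466, -0.0659, 0.1503]
ee_rot: [0.0, -0.029, 1.0, 0.0]
wrist_force: [0.1, 1.4, 0.7]
opening: 0.0
grasp_force: 0.3
```

```bash
cat >> h.py <<'E'
def force():
    f=[]
    for i in range(6): f.append(get_state()['wrist_force']); read_camera('side')
    print(press().round(2),np.mean(f,0).round(2),np.std(f,0).round(2))
E
python3 - <<'E'
from h import *
force();snap('scene','s6'); snap('side','d6')
wings('s6',False);wings('d6',False)
E
```

```text
[-13.39  26.29 150.32] [-0.3   0.41 -0.05] [0.54 0.85 0.52]
s6 92 {85: 7, 95: 1, 115: 1, 125: 12, 135: 28, 145: 11, 155: 1, 265: 2, 275: 27, 285: 2}
d6 113 {85: 9, 95: 12, 105: 2, 115: 2, 125: 15, 135: 25, 145: 15, 155: 3, 265: 6, 275: 24}
```

apply_moves(targets=[[-1,0,0,0,0,0],[0,0,0,0,0,0],[0,0,0,0,0,0]])

```text
clock: 15.2
position: [0.5475, -0.0658, 0.1503]
ee_rot: [0.0, -0.029, 1.0, 0.0]
wrist_force: [-0.4, 0.6, 0.1]
opening: -0.0003
grasp_force: 0.3
```

```bash
python3 - <<'E'
from h import *
force()
E
```

```text
[-12.45  26.33 150.3 ] [-0.67  0.21 -0.15] [0.33 0.69 0.62]
```

apply_moves(targets=[[-1,0,0,0,0,0],[0,0,0,0,0,0],[0,0,0,0,0,0]])

```text
clock: 15.8
position: [0.5481, -0.0658, 0.1502]
ee_rot: [-0.0, -0.029, 1.0, 0.0]
wrist_force: [-3.2, -0.5, 2.0]
opening: -0.0001
grasp_force: 2.0
```

```bash
python3 - <<'E'
from h import *
force();snap('scene','s7'); snap('side','d7')
wings('s7',False);wings('d7',False)
E
```

```text
[-11.78  26.4  150.22] [-4.37  0.14  2.15] [0.64 0.7  0.53]
s7 99 {75: 2, 85: 3, 95: 2, 105: 2, 115: 5, 125: 18, 135: 23, 145: 8, 265: 12, 275: 22, 285: 2}
d7 100 {75: 1, 85: 10, 95: 7, 115: 5, 125: 17, 135: 23, 145: 8, 155: 1, 265: 10, 275: 17, 285: 1}
```

The force jumped to 4.4 N with the wings along y, so the nut is at its stop. I'll back off, lift clear and verify.

apply_moves(targets=[[3,0,0,0,0,0],[6,-1,0,0,0,0],[0,0,-25,0,0,0],[0,0,-30,0,0,0],[0,0,-40,0,0,0],[0,0,-40,0,0,0],[15,-25,-25,0,0,0],[0,0,0,0,0,0],[0,0,0,0,0,0]])

```text
clock: 17.1
position: [0.5258, -0.0934, 0.3103]
ee_rot: [0.001, -0.029, 1.0, -0.0]
wrist_force: [-0.7, 0.9, -0.0]
opening: -0.0
grasp_force: 0.0
```

```bash
python3 - <<'E'
from h import *
snap('wrist','w8'); snap('scene','s8'); snap('side','d8')
print(press(),get_state()['wrist_force'])
wings('w8');wings('s8',False)
for f in('w4','w8'):
    P,p=cloud(f,True); m=(P[...,2]>.1105)&(P[...,2]<.1165)&(np.hypot(P[...,0]-C[0],P[...,1]-C[1])<.11)
    print(f,m.sum(),cv2.minAreaRect(P[m][:,:2].astype(np.float32)*1000))
for g in('d4','d7','d8'):
    Q=cloud(g)[0]; m=(Q[...,2]>.165)&(np.hypot(Q[...,0]-C[0]-.035,Q[...,1]-C[1])<.05)&(Q[...,2]<.169); print(g,np.nanmean(Q[m],0))
P,p=cloud('w8',True); q=P[np.hypot(P[...,0]-C[0],P[...,1]-C[1])<.005]; print('rod z',np.nanpercentile(q[:,2],[50,90,99]))
# wing angle fit
q=P[(np.hypot(P[...,0]-C[0],P[...,1]-C[1])<.042)&(P[...,2]>.145)&(P[...,2]<.152)][:,:2]; q=q-q.mean(0)
v=np.linalg.svd(q,full_matrices=False)[2][0]; print('wing yaw',np.arctan2(-v[0]*np.sign(v[1]),abs(v[1])))
b=cv2.resize(cv2.imread('pics/s8.png')[180:340,210:390],(540,480)); cv2.imwrite('pics/c8.png',b)
E
```

```text
[-35.6294816    0.83830367 309.06895282] [ 0.15262183 -0.12032909  0.27285338]
w8 441 {75: 18, 85: 115, 95: 83, 265: 77, 275: 128, 285: 20}
s8 63 {75: 3, 85: 18, 95: 11, 265: 7, 275: 22, 285: 1, 295: 1}
w4 7407 ((579.5328369140625, -91.42218780517578), (68.14801788330078, 179.11520385742188), 1.735059142112732)
w8 4159 ((578.6903686523438, -90.80121612548828), (65.96672821044922, 180.85244750976562), 4.554379463195801)
d4 [ 0.59595985 -0.0916973   0.16740603]
d7 [ 0.59256128 -0.09346735  0.16696268]
d8 [ 0.5960546  -0.09339729  0.1672019 ]
rod z [0.14293854 0.14397101 0.1450114 ]
wing yaw 0.06200473289363999
```

View pics/w8.png

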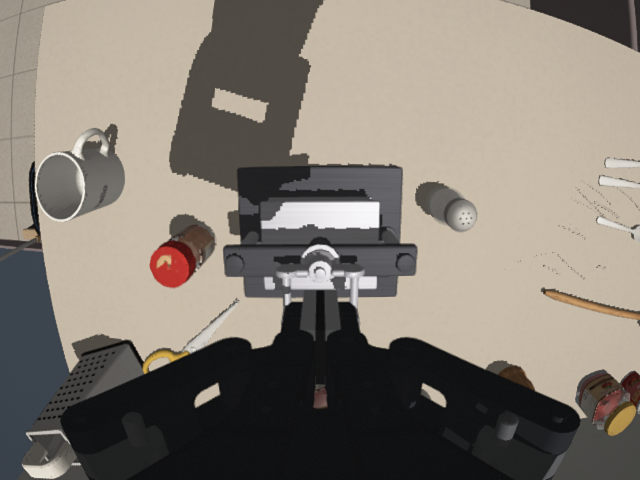

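View pics/c8.png

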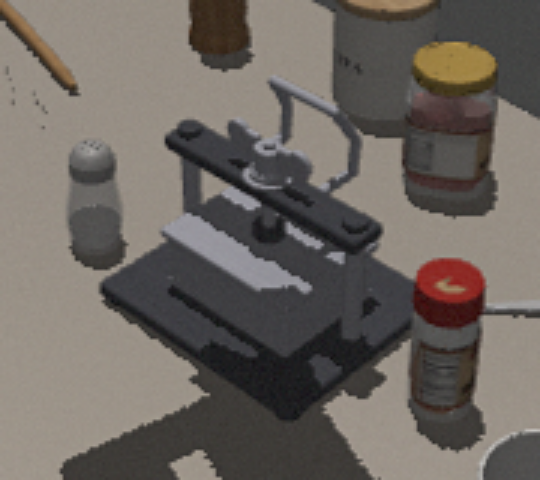

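The wings are parallel to the bridge, from (275,272) to (360,272) in the wrist view. The rod top measures 144 mm, so the lid is seated. The press and the things around it have not moved, and the hand is clear, so I'm handing the job in.

```bash
python3 -c "
from rig import *
print(finish_job())"
```

```text
the job is handed in; nothing more can be done
None
```

I screwed the lid fully down in three strokes: the nut is at its stop, the rod top measures 144 mm, nothing around the press moved, the hand is clear, and the job is handed in.

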